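# Line up the little tagines by height on the kitchen display riser

### The arm

A 7-joint arm with a two-finger parallel gripper is mounted at the origin on the work surface. World frame = base frame: x ahead of the robot, y to its left, z up, the work surface at z = 0. Lengths are in m, angles in rad, forces in N, time in s.
With the tool pointing down it reaches from about 0.425 to 0.95 m from the base axis. Payload 4.7 kg.
Tool frame: the origin (TCP) lies midway between the tips of the shut fingers; the grasp point (between the pads) lies 19 mm behind it; z points along the fingers, y is the direction in which the jaws open and shut (so a half turn about z gives the same grasp; the last joint's range is limited). The gripper opens to 87 mm and grips with 3 to 60 N. Pads are 19 mm wide; open, the fingers measure 117 mm over their backs; the gripper's body (75 mm by 190 mm) begins 51 mm behind the grasp point.
Start: joints at [1.151, 0.469, -0.049, 1.532, 0.024, 1.141, -0.082], TCP at [0.257, -0.624, 0.223] pointing down, gripper open.
Joint ranges: [-2.59, 2.59], [-0.33, 1.99], [-1.39, 1.29], [0.1, 2.45], [-1.04, 4.18], [0.21, 1.99], [-2.66, 2.66]. Speed limits (rad/s): [2.57, 2.57, 3.14, 3.14, 3.14, 3.14, 3.14].

### API

Orientations are given as a rotation vector (axis times angle).
In Python, from rig import manip gives the robot as it stands. The module is installed in compiled form; this text tells all that it offers.
- The arm moves only by the tool move_arm, never from a script. Its argument "moves" is a list of rows, each a list of 3 entries, a list of its own where there are three numbers: the shift along the world's x, y, z in mm, then the turn, a rotation vector about the world's x, y, z in rad, then the finger opening in mm, from 0 to 87. A call has 1 to 10 rows; each row is the pose to reach, as a shift and turn from the pose commanded when the call began; what a row does not reach only later rows make up. A row lasts 1/10 s, in which the tool goes at most 50 mm and 8.59 degrees, less where a joint would pass 70% of its speed; a pose out of reach is approached as far as the arm can. A call with a gripper value outside its range is refused whole. The fingers move at their own pace and stop on an object; "force" is the grip in N (left out, the last holds). Time passes only in rows, so rows that repeat a pose let the fingers close. It gives the time, the measured TCP pose, the force and the opening at its end, in the units of the state.
- manip.sense(): the state, without advancing time (a new reading comes with each control period).
- manip.snapshot(name): name is "scene" or "top" or "wrist"; returns the picture (420x560x3 uint8, red, green, blue); there is no depth.
- manip.camera_info(name): a dict with "fovy" (degrees; the focal length in pixels is half the picture's height over the tangent of half this angle, whatever the lens; pixels are square), "cx", "cy" (the principal point, pixels), "pose" (4x4, takes a point from camera to world coordinates); the wrist camera has in their place "T_tool_cam" (4x4, takes a point from camera to tool coordinates, whose origin is the TCP and whose axes are the flange's). Camera axes: x right, y down, z forward; pixel columns grow to the right and rows downward; lengths in m; the calibration is good to about 2 mm. A picture is of the moment at which its call begins: read the wrist's pose just before it. camera_info takes no time and is no camera call.
- manip.job_done(): hands the job in, once; it reports no verdict.
The state is a dict: "time_s": time; "q": joint angles; "joint_velocities": joint speeds; "tau": joint torques, N m; "eef_pos": TCP position; "ee_rot": TCP orientation; "contact_force": force on the tool from outside, world axes, zero at the start; "wrist_torque": the same for the moment, N m; "width": finger opening in m.
Only numpy, scipy, OpenCV 4.12 (cv2) and the standard library are available. Lean on these libraries where they do the work, as an engineer would, in place of code of your own. Each camera call takes 0.05 s, during which the arm holds its last target.

### The job

Set the four little clay tagines out on the wooden riser, one centred upright on each tile, in order of height: the tallest at the end beside the stone mortar, stepping down to the smallest at the far end. Set them down rather than dropping them, do not let any fall over, and leave the tea glass and the mortar where they stand.

Things in the scene. Friction and masses are not known exactly. Their poses are not given: they have to be found in the camera images.
- tagine_a: The smallest of four small ornamental tagines, one-piece terracotta (dish, conical lid and knob do not come apart): 86 mm tall, 48 mm across at its widest; loose, round, so its yaw means nothing. Its top 28 mm is an upright cylindrical knob, 22 mm in diameter, to grip from above; below the knob the cone flares out. Origin: centre of its underside; z up.
- tagine_b: The second smallest of four small ornamental tagines, one-piece terracotta (dish, conical lid and knob do not come apart): 104 mm tall, 58 mm across at its widest; loose, round, so its yaw means nothing. Its top 28 mm is an upright cylindrical knob, 22 mm in diameter, to grip from above; below the knob the cone flares out. Origin: centre of its underside; z up.
- tagine_c: The second tallest of four small ornamental tagines, one-piece terracotta (dish, conical lid and knob do not come apart): 122 mm tall, 68 mm across at its widest; loose, round, so its yaw means nothing. Its top 28 mm is an upright cylindrical knob, 22 mm in diameter, to grip from above; below the knob the cone flares out. Origin: centre of its underside; z up.
- tagine_d: The tallest of four small ornamental tagines, one-piece terracotta (dish, conical lid and knob do not come apart): 140 mm tall, 78 mm across at its widest; loose, round, so its yaw means nothing. Its top 28 mm is an upright cylindrical knob, 22 mm in diameter, to grip from above; below the knob the cone flares out. Origin: centre of its underside; z up.
- seat_1: Round white tile with a blue star, 84 mm in diameter, number 1 of four in a straight row set on a low wooden riser (110 x 400 mm), 92 mm centre to centre, numbered from the +y end. Fixed. Origin: centre of its upper face, 35 mm above the table; its y axis runs along the row (seat_1 lies to +y of seat_4), z up.
- seat_2: Round white tile with a blue star, 84 mm in diameter, number 2 of four in a straight row set on a low wooden riser (110 x 400 mm), 92 mm centre to centre, numbered from the +y end. Fixed. Origin: centre of its upper face, 35 mm above the table; its y axis runs along the row (seat_1 lies to +y of seat_4), z up.
- seat_3: Round white tile with a blue star, 84 mm in diameter, number 3 of four in a straight row set on a low wooden riser (110 x 400 mm), 92 mm centre to centre, numbered from the +y end. Fixed. Origin: centre of its upper face, 35 mm above the table; its y axis runs along the row (seat_1 lies to +y of seat_4), z up.
- seat_4: Round white tile with a blue star, 84 mm in diameter, number 4 of four in a straight row set on a low wooden riser (110 x 400 mm), 92 mm centre to centre, numbered from the +y end. Fixed. Origin: centre of its upper face, 35 mm above the table; its y axis runs along the row (seat_1 lies to +y of seat_4), z up.
- mortar: Heavy grey stone mortar with its pestle leaning in it, 100 mm across, 75 mm high (pestle end 111 mm), 1.6 kg, standing on the table just past one end of the row of tiles (about 117 mm from the centre of the end tile, in line with the row; at either end). At the other end stands a white pot of green herbs, about as big. Origin: centre of its underside; z up.
- tea_glass: Empty green tea glass standing among the tagines, 58 mm across the rim, 85 mm high. Not to be used. Origin: centre of its underside; z up.
There are look-alikes about, which are no part of the job. What is shaped like the tagine_b but purple is not meant.

How it is judged:
At the end, for the whole second after the job is handed in: Every tagine stands on its tile, at rest, upright within 0.1 rad, its centre within 13 mm of the tile's centre and its foot on the tile; counted from the tile nearest the mortar they run tagine_d (tallest), tagine_c, tagine_b, tagine_a (angle between each of tagine_a, tagine_b, tagine_c, tagine_d's own z axis and vertical below 0.1 rad and linear speed of each of tagine_a, tagine_b, tagine_c, tagine_d below 0.02 m/s and angular speed of each of tagine_a, tagine_b, tagine_c, tagine_d below 0.2 rad/s and ((y of mortar in the frame of seat_1 above 0 m and horizontal distance between tagine_d and seat_1 below 0.013 m and z of tagine_d in the frame of seat_1 between -0.005 and 0.006 m and horizontal distance between tagine_c and seat_2 below 0.013 m and z of tagine_c in the frame of seat_2 between -0.005 and 0.006 m and horizontal distance between tagine_b and seat_3 below 0.013 m and z of tagine_b in the frame of seat_3 between -0.005 and 0.006 m and horizontal distance between tagine_a and seat_4 below 0.013 m and z of tagine_a in the frame of seat_4 between -0.005 and 0.006 m) or (y of mortar in the frame of seat_1 below 0 m and horizontal distance between tagine_d and seat_4 below 0.013 m and z of tagine_d in the frame of seat_4 between -0.005 and 0.006 m and horizontal distance between tagine_c and seat_3 below 0.013 m and z of tagine_c in the frame of seat_3 between -0.005 and 0.006 m and horizontal distance between tagine_b and seat_2 below 0.013 m and z of tagine_b in the frame of seat_2 between -0.005 and 0.006 m and horizontal distance between tagine_a and seat_1 below 0.013 m and z of tagine_a in the frame of seat_1 between -0.005 and 0.006 m))); the robot touches nothing.
It fails at once if the tea glass is pushed more than 25 mm from its place or tipped (distance of tea_glass from where it was at the start of the episode above 0.025 m or angle between tea_glass's own z axis and vertical above 0.4 rad).
It fails at once if the mortar is pushed more than 25 mm from its place (distance of mortar from where it was at the start of the episode above 0.025 m).
It fails at once if a tagine falls over (leans more than 45 degrees) (angle between any of tagine_a, tagine_b, tagine_c, tagine_d's own z axis and vertical above 0.79 rad).
It fails at once if a tagine is dropped (moves faster than 0.6 m/s, a fall of about 20 mm, with no finger on it) ((linear speed of tagine_a above 0.6 m/s and contact force between the fingers and tagine_a below 0.05 N) or (linear speed of tagine_b above 0.6 m/s and contact force between the fingers and tagine_b below 0.05 N) or (linear speed of tagine_c above 0.6 m/s and contact force between the fingers and tagine_c below 0.05 N) or (linear speed of tagine_d above 0.6 m/s and contact force between the fingers and tagine_d below 0.05 N)).
It also fails if it takes over 104 s, if anything falls off the work surface, if the arm or the gripper's body presses on something with over 40 N, if the wrist force passes 120 N, or if a joint passes its speed limit or range.

## Working session

There is one attempt and no reset: what is moved stays moved. The work goes in short steps, Python scripts to look and compute and a tool call to move; the robot and the scene stay as the last step left them, time stands still between calls to the robot, and variables do not carry over. Pictures are saved under pics/ and viewed, and the job is handed in when it is done.

Besides the shell and the picture viewer there is one more tool, called after ">>>" as a command line: name --argument value ..., lists and objects as JSON in quotes. move_arm: Moves the arm, as the interface text tells. Its arguments: {"type":"object","properties":{"moves":{"type":"array","items":{"type":"array"}},"force":{"type":"number"}},"required":["moves"]}

```bash
mkdir -p pics
python3 - <<'E'
from rig import manip
import cv2,numpy as np
np.set_printoptions(precision=4,suppress=True)
s=manip.sense();print(s)
for n in("scene","top"):
    im=manip.snapshot(n);cv2.imwrite(f"pics/{n}0.png",im[:,:,::-1]);print(n,manip.camera_info(n))
print(manip.camera_info("wrist"))
E
```

```text
{'time_s': 0.0, 'q': array([ 1.1511,  0.4695, -0.0486,  1.5337,  0.0241,  1.141 , -0.0823]), 'joint_velocities': array([ 0.0003, -0.0017,  0.0006, -0.002 ,  0.002 , -0.0007, -0.0002]), 'tau': array([  0.0002, -50.7976,  -0.0809, -23.6158,  -0.0615,   0.0377,
         0.0001]), 'eef_pos': array([ 0.2569, -0.6236,  0.2215]), 'ee_rot': array([-3.0799, -0.6097,  0.0007]), 'contact_force': array([-0.0048, -0.594 , -0.5467]), 'wrist_torque': array([-0.021 ,  0.008 ,  0.0082]), 'width': 0.08723840476395575}
scene {'fovy': 55.397030491930146, 'cx': 287.35581717532585, 'cy': 203.33187911365505, 'pose': array([[ 0.5636,  0.4996, -0.6578,  1.0686],
       [ 0.8259, -0.3292,  0.4577, -0.3334],
       [ 0.0121, -0.8013, -0.5982,  0.5905],
       [ 0.    ,  0.    ,  0.    ,  1.    ]])}
top {'fovy': 46.0833509802454, 'cx': 285.43793936208954, 'cy': 209.71904323513587, 'pose': array([[ 0.0211, -0.9968,  0.0767,  0.3973],
       [-0.9997, -0.0221, -0.0133,  0.064 ],
       [ 0.0149, -0.0764, -0.997 ,  1.2242],
       [ 0.    ,  0.    ,  0.    ,  1.    ]])}
{'fovy': 62.28331324220273, 'cx': 279.41021597959764, 'cy': 205.6724210930215, 'T_tool_cam': array([[ 0.0006, -0.9648, -0.2631,  0.0724],
       [ 1.    ,  0.0005,  0.0006,  0.0008],
       [-0.0005, -0.2631,  0.9648, -0.1623],
       [ 0.    ,  0.    ,  0.    ,  1.    ]])}
```

View pics/scene0.png

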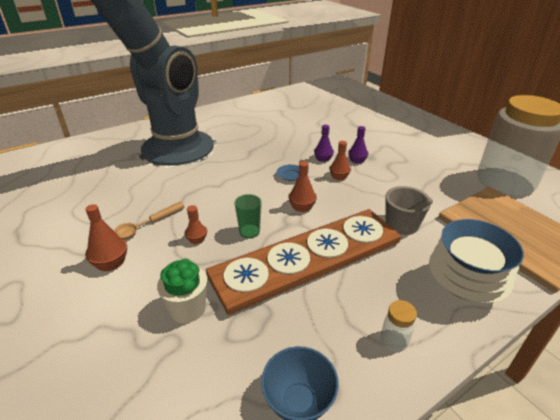

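View pics/top0.png

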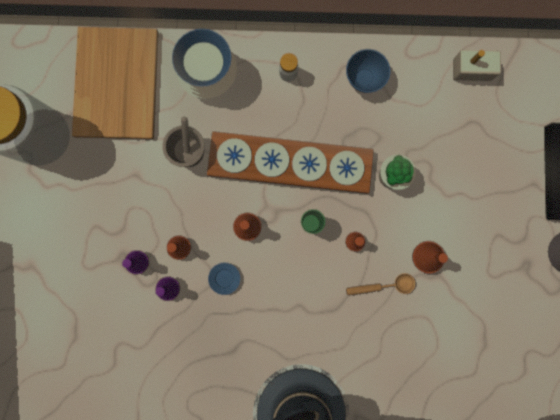

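The top view shows the mortar at (184,145), the left or +y end of the row, so seat_1 takes tagine_d. The four terracotta tagines are at roughly (430,257), (247,226), (179,247) and (356,242). The purple decoys are at (137,262) and (168,288).

```bash
cat > h.py <<'E'
import numpy as np,cv2
np.set_printoptions(precision=4,suppress=True)
def cast(info,uv,z,pose=None):
    P=info["pose"] if pose is None else pose
    f=210/np.tan(np.radians(info["fovy"])/2)
    d=P[:3,:3]@np.array([(uv[0]-info["cx"])/f,(uv[1]-info["cy"])/f,1.])
    return P[:3,3]+d*(z-P[2,3])/d[2]
def proj(info,X,pose=None):
    P=info["pose"] if pose is None else pose
    f=210/np.tan(np.radians(info["fovy"])/2)
    c=P[:3,:3].T@(np.array(X)-P[:3,3])
    return np.array([info["cx"]+f*c[0]/c[2],info["cy"]+f*c[1]/c[2]])
E
python3 - <<'E'
from h import *
from rig import manip
it=manip.camera_info("top");isc=manip.camera_info("scene")
for n,info in(("top",it),("scene",isc)):
    im=cv2.imread(f"pics/{n}0.png");hsv=cv2.cvtColor(im,cv2.COLOR_BGR2HSV)
    H,S,V=cv2.split(hsv)
    m=(((H<9)|(H>172))&(S>140)&(V>40)).astype(np.uint8)
    k,l,st,c=cv2.connectedComponentsWithStats(m)
    print(n)
    for i in range(1,k):
        if st[i,4]>80: print(st[i],c[i],cast(info,c[i],.03)[:2])
    # white tiles
    m=((S<60)&(V>150)).astype(np.uint8)
    r={'top':(200,120,380,200),'scene':(205,205,405,305)}[n]
    mm=np.zeros_like(m);mm[r[1]:r[3],r[0]:r[2]]=1
    wood=((H<20)&(S>100)).astype(np.uint8)*mm
    cs,_=cv2.findContours(wood,cv2.RETR_CCOMP,cv2.CHAIN_APPROX_NONE)
    for q in cs:
        if 300<cv2.contourArea(q)<3000:
            e=cv2.fitEllipse(q);print('tile',e,cast(info,e[0],.035))
big=cv2.resize(cv2.imread("pics/top0.png")[120:310,110:460],None,fx=2.2,fy=2.2,interpolation=cv2.INTER_CUBIC);cv2.imwrite("pics/topz.png",big)
E
```

```text
top
tile ((346.55877685546875, 167.42547607421875), (35.7801628112793, 36.59420394897461), 107.90599822998047) [ 0.5955 -0.0985  0.035 ]
tile ((308.9975280761719, 163.30348205566406), (35.92707443237305, 36.42768478393555), 111.31254577636719) [ 0.6035 -0.0068  0.035 ]
tile ((271.5032958984375, 159.122802734375), (36.08381652832031, 36.57752227783203), 93.77249908447266) [0.6116 0.0847 0.035 ]
tile ((233.79652404785156, 155.13153076171875), (35.895076751708984, 36.79981994628906), 86.9090576171875) [0.6192 0.1766 0.035 ]
scene
tile ((245.52163696289062, 274.4617004394531), (35.2576904296875, 46.817142486572266), 82.3567123413086) [ 0.5985 -0.0993  0.035 ]
tile ((288.25177001953125, 257.7638854980469), (32.78321075439453, 44.2459831237793), 89.83968353271484) [ 0.6063 -0.0077  0.035 ]
tile ((327.08746337890625, 242.6157989501953), (30.19745445251465, 42.523048400878906), 96.14615631103516) [0.6142 0.0837 0.035 ]
tile ((362.78875732421875, 228.76312255859375), (27.673965454101562, 41.53947830200195), 98.50041961669922) [0.6222 0.1754 0.035 ]
```

View pics/topz.png

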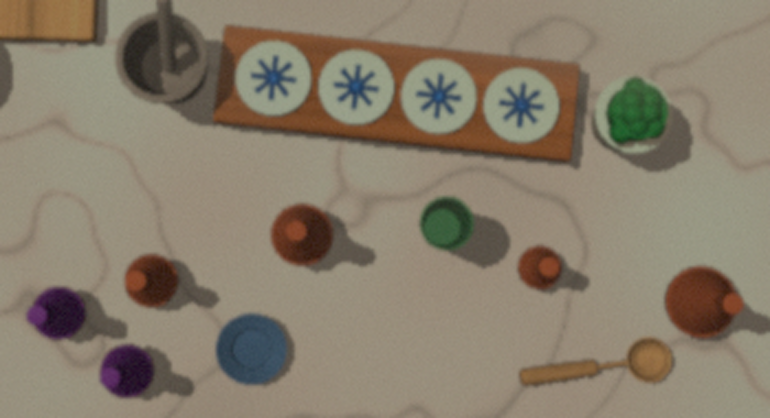

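Run:
```python
from h import *
from rig import manip
it=manip.camera_info("top");isc=manip.camera_info("scene")
seeds={"top":dict(d=(430,257),c=(247,226),b=(179,247),a=(356,242)),"scene":dict(d=(105,245),c=(302,188),b=(341,162),a=(195,226))}
for n,info in(("top",it),("scene",isc)):
    im=cv2.imread(f"pics/{n}0.png");hsv=cv2.cvtColor(im,cv2.COLOR_BGR2HSV)
    for k,(u,v) in seeds[n].items(): print(n,k,hsv[v,u])
    H,S,V=cv2.split(hsv)
    m=(((H<13)|(H>170))&(S>130)).astype(np.uint8)
    kk,l,st,c=cv2.connectedComponentsWithStats(m)
    for k,(u,v) in seeds[n].items():
        i=l[v,u];print(st[i],c[i],cast(info,c[i],.03)[:2])
tiles=0
big=[]
for k,(u,v) in seeds["top"].items():
    im=cv2.imread("pics/top0.png")[v-25:v+25,u-25:u+25];big.append(cv2.resize(im,(380,290) if 0 else (300,300),interpolation=cv2.INTER_CUBIC))
cv2.imwrite("pics/tz.png",np.vstack([np.hstack(big[:2]),np.hstack(big[2:])]))
big=[]
for k,(u,v) in seeds["scene"].items():
    im=cv2.imread("pics/scene0.png")[v-50:v+50,u-50:u+50];big.append(cv2.resize(im,(300,300),interpolation=cv2.INTER_CUBIC))
cv2.imwrite("pics/sz.png",np.vstack([np.hstack(big[:2]),np.hstack(big[2:])]))
```

```text
top d [  9 173 103]
top c [  9 175 130]
top b [  9 167  55]
top a [  9 173 130]
[413 242  35  31 786] [428.7201 256.9746] [ 0.3823 -0.3008]
[234 214  27  26 544] [246.6011 226.4026] [0.4467 0.1411]
[167 237  23  22 404] [178.2054 247.3045] [0.3929 0.304 ]
[346 233  19  18 265] [354.9358 241.3698] [ 0.4162 -0.1216]
scene d [  9 178 145]
scene c [  9 181 117]
scene b [  9 171 124]
scene a [ 10 179 138]
[  86  205   40   66 1613] [103.5127 243.2027] [ 0.3577 -0.2963]
[290 161  26  51 757] [302.4148 190.7688] [0.4301 0.1552]
[330 141  20  39 437] [340.2769 163.6224] [0.3826 0.3166]
[185 206  22  38 473] [194.592  226.8055] [ 0.4119 -0.12  ]
```

View pics/tz.png

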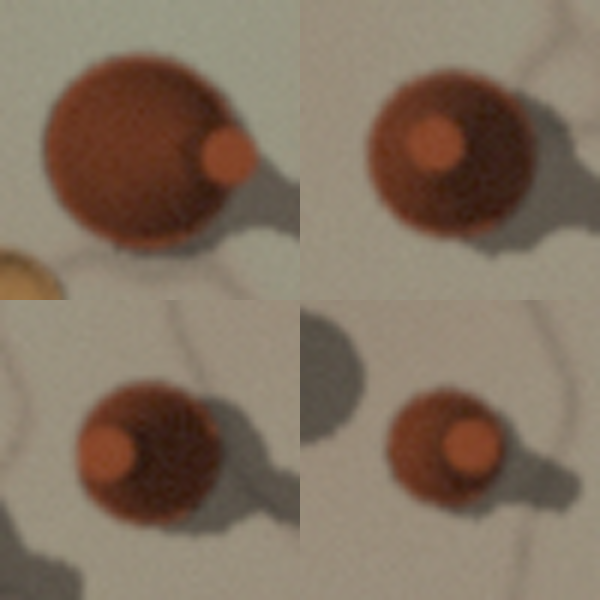

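View pics/sz.png

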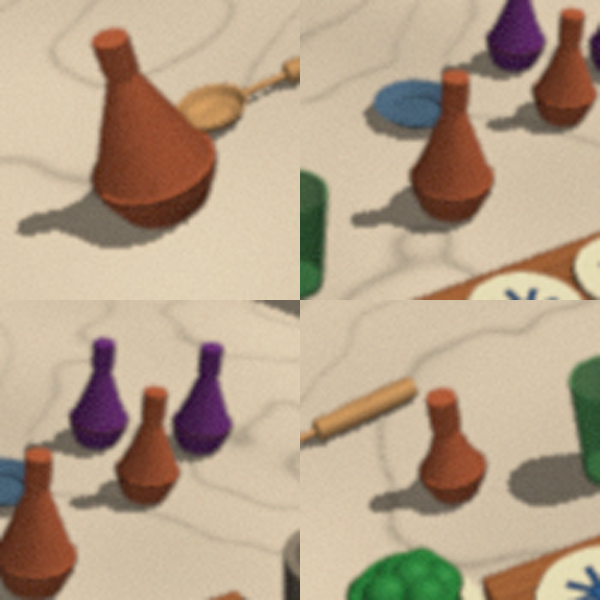

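Run:
```python
from h import *
from rig import manip
it=manip.camera_info("top");isc=manip.camera_info("scene")
hh=dict(d=.14,c=.122,b=.104,a=.086)
t=dict(d=(442.6,257.6),c=(244.25,224.4),b=(171.25,247.25),a=(359.25,240.9))
s=dict(d=(92,207.7),c=(303.7,163.4),b=(342.4,142.7),a=(191.7,208))
ts=dict(d=(430-25+143/6,257-25+152/6),c=(247-25+152/6,226-25+154/6),b=(179-25+149/6,247-25+153/6),a=(356-25+145/6,242-25+147/6))
for k in hh:
    A=cast(it,t[k],hh[k]);B=cast(isc,s[k],hh[k]);C=cast(it,ts[k],hh[k]*.2)
    print(k,A[:2],B[:2],C[:2],(A+B)[:2]/2, 'r',np.hypot(*A[:2]))
for k,uv in dict(glass=(313,221),mortar=(184,147),bowl=(225,279),pur=(137,262),spoon=(405,284),herb=(397,172)).items(): print(k,cast(it,uv,.05)[:2])
```

```text
d [ 0.383  -0.2978] [ 0.3867 -0.2962] [ 0.3814 -0.3017] [ 0.3848 -0.297 ] r 0.4851446233270149
c [0.4473 0.1406] [0.449 0.141] [0.4463 0.1397] [0.4481 0.1408] r 0.4688395563800907
b [0.393  0.3048] [0.3968 0.3028] [0.3924 0.3043] [0.3949 0.3038] r 0.49731234209304026
a [ 0.4166 -0.1228] [ 0.4184 -0.1216] [ 0.4161 -0.1242] [ 0.4175 -0.1222] r 0.43433324693991743
glass [ 0.4622 -0.0178]
mortar [0.6333 0.2952]
bowl [0.3209 0.1873]
pur [0.3564 0.3955]
spoon [ 0.3177 -0.2382]
herb [ 0.5847 -0.2183]
```

>>> move_arm --moves '[[[6,16,10],[0,0,0],60],[[20,50,20],[0,0,0],60],[[35,90,30],[0,0,0],60],[[51,130,30],[0,0,0],60],[[67,170,30],[0,0,0],60],[[82,210,30],[0,0,0],60],[[98,250,30],[0,0,0],60],[[113,290,30],[0,0,0],60],[[122,316,30],[0,0,0],60],[[127,326,30],[0,0,0],60]]' --force 20

```text
time_s: 1.1
eef_pos: [0.3852, -0.294, 0.2533]
ee_rot: [3.08, 0.619, 0.001]
contact_force: [-0.1, -0.0, 0.3]
width: 0.0603
```

```bash
cat > w.py <<'E'
from h import *
from rig import manip
from scipy.spatial.transform import Rotation as R
import sys
def wrist(name):
    s=manip.sense();im=manip.snapshot("wrist")
    T=np.eye(4);T[:3,:3]=R.from_rotvec(s["ee_rot"]).as_matrix();T[:3,3]=s["eef_pos"]
    info=manip.camera_info("wrist");P=T@info["T_tool_cam"]
    cv2.imwrite(f"pics/{name}.png",im[:,:,::-1]);np.save(f"pics/{name}.npy",P)
    print(s["time_s"],s["eef_pos"],s["ee_rot"],s["q"],s["width"],s["contact_force"],"maxv",abs(s["joint_velocities"]).max());return im,P,info
if __name__=="__main__":wrist(sys.argv[1])
E
python3 w.py w1
```

```text
1.1 [ 0.3852 -0.294   0.2533] [3.0799 0.6189 0.0011] [ 0.7705  0.139  -0.2275  1.9214  0.0349  1.0843 -0.6454] 0.060317525152720104 [-0.0741 -0.0038  0.3412] maxv 0.21154691468984863
```

View pics/w1.png

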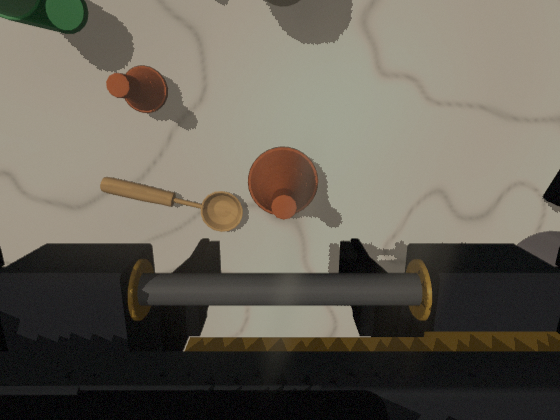

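The wrist view shows tagine_d with its knob top at about (284,207), midway between the fingers in u. Tagine_a's knob is at (119,85).

Run:
```python
from h import *
from rig import manip
P=np.load("pics/w1.npy");i=manip.camera_info("wrist")
print(cast(i,(284,206.5),.14,P),cast(i,(283,180),.03,P),cast(i,(118.5,85),.086,P))
print(proj(i,(.3852,-.294,.14),P),manip.sense()["eef_pos"])
```

```text
[ 0.3839 -0.2998  0.14  ] [ 0.3848 -0.2998  0.03  ] [ 0.4173 -0.1251  0.086 ]
[278.1038 202.506 ] [ 0.3857 -0.2942  0.2533]
```

>>> move_arm --moves '[[[0,-1,-15],[0,0,0],60],[[0,-1,-45],[0,0,0],60],[[0,-1,-75],[0,0,0],60],[[0,-1,-85],[0,0,0],60],[[0,-1,-85],[0,0,0],60]]'

```text
time_s: 1.65
eef_pos: [0.383, -0.2996, 0.1665]
ee_rot: [-3.08, -0.607, 0.004]
contact_force: [-0.6, 0.2, 0.6]
width: 0.0598
```

```bash
python3 w.py w2
```

```text
1.65 [ 0.383  -0.2996  0.1665] [-3.0804 -0.6071  0.0035] [ 0.7661  0.238  -0.2198  2.0213  0.0662  0.8918 -0.6711] 0.05980875322523038 [-0.5854  0.2275  0.6405] maxv 0.042261353102720355
```

View pics/w2.png

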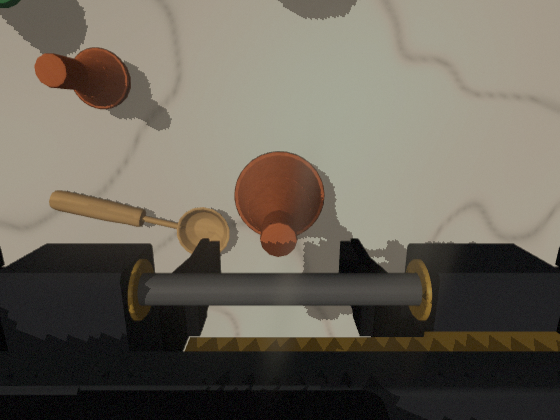

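The knob at (278,238) is centred between the jaws, so I can descend, grip and lift slightly.

>>> move_arm --moves '[[[1,0,-20],[0,0,0],60],[[1,0,-40],[0,0,0],60],[[1,0,-50],[0,0,0],60],[[1,0,-50],[0,0,0],60],[[1,0,-50],[0,0,0],0],[[1,0,-50],[0,0,0],0],[[1,0,-50],[0,0,0],0],[[1,0,-50],[0,0,0],0],[[1,0,-50],[0,0,0],0]]' --force 25

```text
time_s: 2.6
eef_pos: [0.3853, -0.2992, 0.1179]
ee_rot: [3.081, 0.61, 0.001]
contact_force: [0.3, -1.0, -0.3]
width: 0.0284
```

>>> move_arm --moves '[[[0,0,0],[0,0,0],0],[[0,0,0],[0,0,0],0],[[0,0,0],[0,0,0],0]]'

```text
time_s: 2.9
eef_pos: [0.3851, -0.2988, 0.1177]
ee_rot: [-3.081, -0.61, 0.0]
contact_force: [-0.8, 0.5, 2.3]
width: 0.0207
```

>>> move_arm --moves '[[[0,0,5],[0,0,0],0],[[0,0,20],[0,0,0],0],[[0,0,45],[0,0,0],0],[[0,0,75],[0,0,0],0],[[0,0,105],[0,0,0],0],[[0,0,135],[0,0,0],0],[[0,0,152],[0,0,0],0],[[5,10,155],[0,0,0],0],[[14,30,155],[0,0,0],0],[[28,60,155],[0,0,0],0]]'

```text
time_s: 3.9
eef_pos: [0.412, -0.239, 0.2711]
ee_rot: [-3.082, -0.604, 0.004]
contact_force: [-0.2, -0.3, -4.1]
width: 0.0215
```

```bash
python3 w.py w3
```

```text
3.9 [ 0.412  -0.239   0.2711] [-3.0819 -0.6043  0.0037] [ 0.6937  0.1141 -0.2797  1.9087  0.0354  1.126  -0.7831] 0.02154006931802556 [-0.1935 -0.3208 -4.0574] maxv 0.7198396967804118
```

View pics/w3.png

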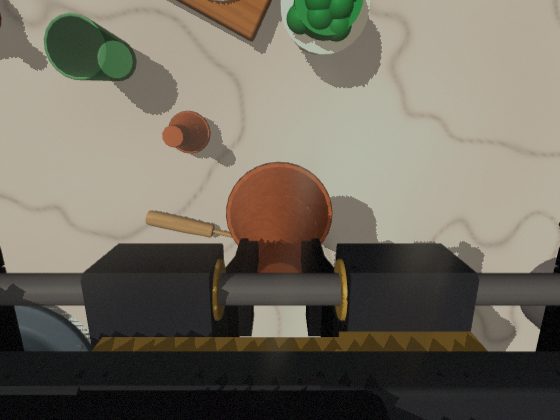

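>>> move_arm --moves '[[[15,30,0],[0,0,0],0],[[33,66,0],[0,0,0],0],[[51,102,0],[0,0,0],0],[[69,138,0],[0,0,0],0],[[87,174,0],[0,0,0],0],[[105,210,0],[0,0,0],0],[[123,246,0],[0,0,0],0],[[141,282,0],[0,0,0],0],[[159,318,0],[0,0,0],0],[[177,354,0],[0,0,0],0]]'

```text
time_s: 4.95
eef_pos: [0.5896, 0.1169, 0.2707]
ee_rot: [-3.081, -0.611, 0.005]
contact_force: [0.9, -0.8, -4.0]
width: 0.0215
```

>>> move_arm --moves '[[[14,28,0],[0,0,0],0],[[24,48,0],[0,0,0],0],[[30,58,0],[0,0,0],0],[[31,61,-10],[0,0,0],0],[[31,61,-30],[0,0,0],0],[[31,61,-45],[0,0,0],0],[[31,61,-55],[0,0,0],0],[[31,61,-60],[0,0,0],0],[[31,61,-60],[0,0,0],0]]'

```text
time_s: 5.85
eef_pos: [0.6209, 0.1752, 0.2118]
ee_rot: [3.082, 0.609, -0.002]
contact_force: [-1.2, -0.7, -3.7]
width: 0.021
```

Run:
```python
from w import *
wrist("w4")
im=manip.snapshot("top");cv2.imwrite("pics/t4.png",im[:,:,::-1])
im=manip.snapshot("scene");cv2.imwrite("pics/s4.png",im[:,:,::-1])
```

```text
5.85 [0.6209 0.1752 0.2118] [ 3.0816  0.6089 -0.002 ] [ 0.0153  0.4779 -0.5033  1.5993  0.2479  1.1298 -1.728 ] 0.021026135671721114 [-1.1669 -0.6923 -3.7491] maxv 0.025087287271549893
```

View pics/w4.png

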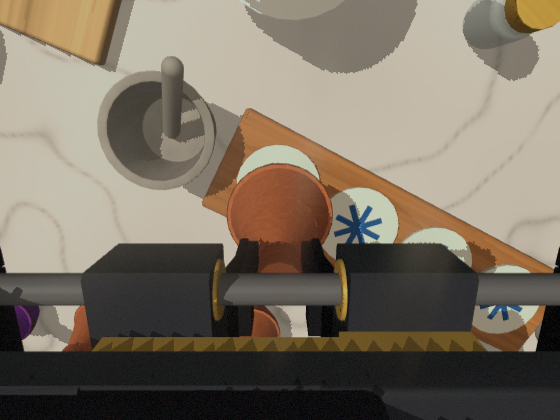

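View pics/s4.png

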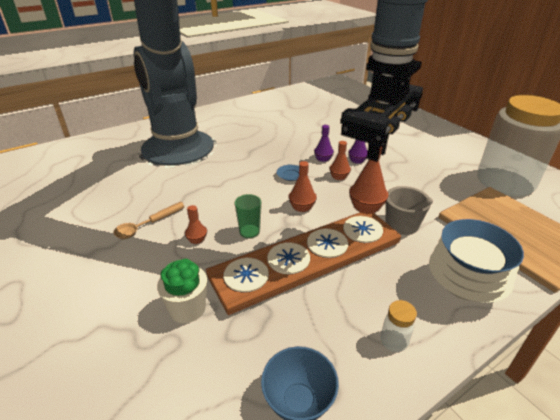

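Run:
```python
from h import *
from rig import manip
P=np.load("pics/w4.npy");i=manip.camera_info("wrist")
print(cast(i,(358.5,228),.035,P),cast(i,(503,303),.035,P), proj(i,(.6207,.176,.035),P))
```

```text
[0.6114 0.0821 0.035 ] [ 0.5935 -0.1023  0.035 ] [277.55   185.8331]
```

>>> move_arm --moves '[[[0,0,-15],[0,0,0],0],[[0,0,-32],[0,0,0],0],[[0,0,-45],[0,0,0],0],[[0,0,-52],[0,0,0],0],[[0,0,-55],[0,0,0],0],[[0,0,-57],[0,0,0],0],[[0,0,-58],[0,0,0],0],[[0,0,-58],[0,0,0],0]]'

```text
time_s: 6.8
eef_pos: [0.6215, 0.176, 0.155]
ee_rot: [-3.082, -0.61, -0.001]
contact_force: [-1.4, 0.3, -3.5]
width: 0.0214
```

>>> move_arm --moves '[[[0,0,-1],[0,0,0],0],[[0,0,-2],[0,0,0],0],[[0,0,-2],[0,0,0],0]]'

```text
time_s: 7.1
eef_pos: [0.6213, 0.1759, 0.1528]
ee_rot: [3.082, 0.61, 0.001]
contact_force: [-0.3, 0.9, -2.5]
width: 0.0212
```

>>> move_arm --moves '[[[0,0,-1],[0,0,0],0],[[0,0,-1],[0,0,0],0]]'

```text
time_s: 7.3
eef_pos: [0.6217, 0.1762, 0.1528]
ee_rot: [3.082, 0.61, 0.003]
contact_force: [-0.8, -0.1, 4.0]
width: 0.0215
```

>>> move_arm --moves '[[[0,0,0],[0,0,0],25],[[0,0,0],[0,0,0],35],[[0,0,0],[0,0,0],50],[[0,0,0],[0,0,0],50],[[0,0,8],[0,0,0],50],[[0,0,30],[0,0,0],50],[[0,0,60],[0,0,0],50],[[0,0,90],[0,0,0],60],[[-10,-2,97],[0,0,0],60],[[-40,-8,97],[0,0,0],60]]'

```text
time_s: 8.3
eef_pos: [0.5828, 0.1684, 0.25]
ee_rot: [-3.081, -0.608, -0.007]
contact_force: [-0.6, -0.4, -0.5]
width: 0.0592
```

>>> move_arm --moves '[[[-35,-7,0],[0,0,0],60],[[-70,-14,0],[0,0,0],60],[[-105,-21,0],[0,0,0],60],[[-125,-25,0],[0,0,0],60],[[-134,-28,0],[0,0,0],60],[[-134,-28,-20],[0,0,0],60],[[-134,-28,-50],[0,0,0],60],[[-134,-28,-70],[0,0,0],60],[[-134,-28,-90],[0,0,0],60],[[-134,-28,-90],[0,0,0],60]]'

```text
time_s: 9.3
eef_pos: [0.4456, 0.1391, 0.1561]
ee_rot: [3.082, 0.61, -0.009]
contact_force: [-0.0, 1.0, 0.9]
width: 0.0597
```

Run:
```python
from w import *
wrist("w5")
im=manip.snapshot("scene");cv2.imwrite("pics/s5.png",im[:,:,::-1])
```

```text
9.3 [0.4456 0.1391 0.1561] [ 3.0817  0.61   -0.0088] [ 0.0891  0.2596 -0.5574  2.0559  0.1757  0.8771 -1.7469] 0.05970373722868745 [-0.0375  0.9972  0.9084] maxv 0.0504085385776952
```

View pics/w5.png

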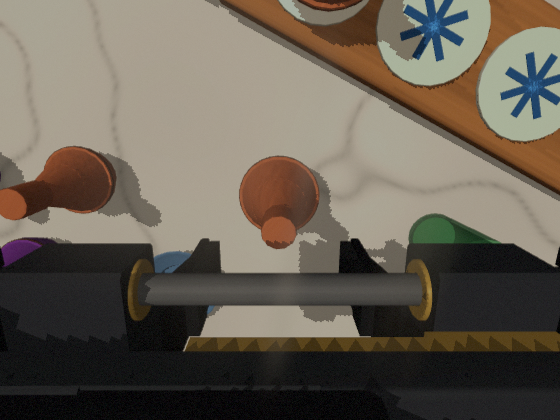

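View pics/s5.png

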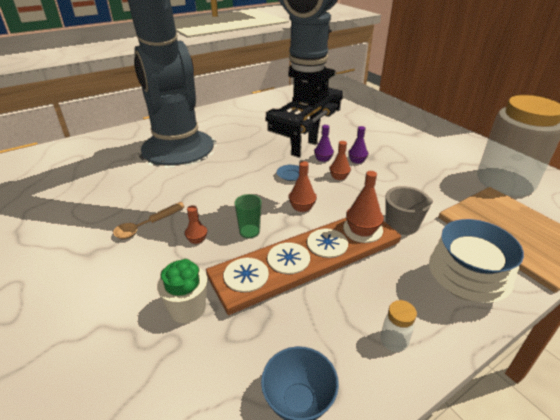

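Run:
```python
from h import *
from rig import manip
P=np.load("pics/w5.npy");i=manip.camera_info("wrist")
print(cast(i,(279,230.5),.122,P),cast(i,(433.5,27),.035,P),cast(i,(534,86),.035,P))
P=np.load("pics/w2.npy");print(cast(i,(278.5,237.5),.14,P))
```

```text
[0.4489 0.1397 0.122 ] [0.611  0.0831 0.035 ] [ 0.6042 -0.0088  0.035 ]
[ 0.3848 -0.2992  0.14  ]
```

>>> move_arm --moves '[[[2,1,-20],[0,0,0],60],[[2,1,-40],[0,0,0],50],[[2,1,-55],[0,0,0],45],[[2,1,-56],[0,0,0],40],[[2,1,-56],[0,0,0],0],[[2,1,-56],[0,0,0],0],[[2,1,-56],[0,0,0],0],[[2,1,-56],[0,0,0],0],[[2,1,-56],[0,0,0],0],[[2,1,-56],[0,0,0],0]]'

```text
time_s: 10.4
eef_pos: [0.4499, 0.1415, 0.1035]
ee_rot: [-3.082, -0.61, -0.003]
contact_force: [-0.3, 0.9, 6.6]
width: 0.0213
```

>>> move_arm --moves '[[[0,0,5],[0,0,0],0],[[0,0,20],[0,0,0],0],[[0,0,45],[0,0,0],0],[[0,0,75],[0,0,0],0],[[5,-2,90],[0,0,0],0],[[25,-9,90],[0,0,0],0],[[55,-20,90],[0,0,0],0],[[85,-31,90],[0,0,0],0],[[115,-42,90],[0,0,0],0],[[140,-50,90],[0,0,0],0]]'

```text
time_s: 11.4
eef_pos: [0.5901, 0.0892, 0.1918]
ee_rot: [3.082, 0.608, -0.002]
contact_force: [-0.4, -0.3, -2.1]
width: 0.021
```

>>> move_arm --moves '[[[14,-5,0],[0,0,0],0],[[21,-8,0],[0,0,0],0],[[22,-8,-5],[0,0,0],0],[[22,-8,-15],[0,0,0],0],[[22,-8,-28],[0,0,0],0],[[22,-8,-38],[0,0,0],0],[[22,-8,-44],[0,0,0],0],[[22,-8,-47],[0,0,0],0],[[22,-8,-48],[0,0,0],0]]'

```text
time_s: 12.3
eef_pos: [0.611, 0.0829, 0.1442]
ee_rot: [-3.082, -0.61, 0.001]
contact_force: [0.6, 0.1, -2.2]
width: 0.0213
```

```bash
python3 w.py w6
```

```text
12.3 [0.611  0.0829 0.1442] [-3.0818 -0.6102  0.0007] [ 0.1418  0.4944 -0.4712  1.7386  0.2638  0.9721 -1.6107] 0.02134759023269089 [ 0.6353  0.116  -2.2494] maxv 0.015790955394300733
```

View pics/w6.png

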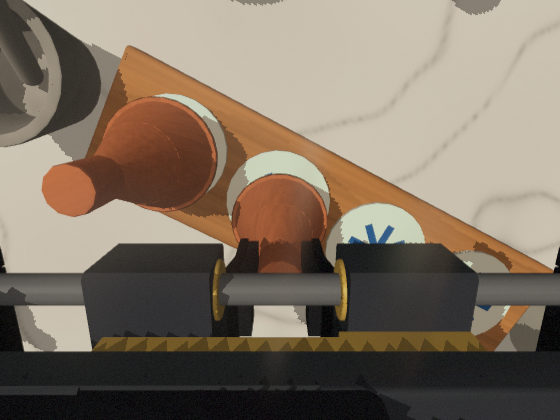

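>>> move_arm --moves '[[[1,0,-2],[0,0,0],0],[[1,0,-4],[0,0,0],0],[[1,0,-5],[0,0,0],0],[[1,0,-6],[0,0,0],0],[[1,0,-6],[0,0,0],0]]'

```text
time_s: 12.85
eef_pos: [0.6123, 0.0829, 0.1387]
ee_rot: [3.082, 0.61, 0.0]
contact_force: [-0.2, 0.2, -2.3]
width: 0.021
```

>>> move_arm --moves '[[[0,0,-1],[0,0,0],0],[[0,0,-1],[0,0,0],0],[[0,0,-1],[0,0,0],0]]'

```text
time_s: 13.15
eef_pos: [0.6127, 0.0831, 0.1386]
ee_rot: [3.082, 0.61, 0.002]
contact_force: [-2.0, -0.9, 5.6]
width: 0.0212
```

>>> move_arm --moves '[[[0,0,0],[0,0,0],25],[[0,0,0],[0,0,0],35],[[0,0,0],[0,0,0],50],[[0,0,0],[0,0,0],50],[[0,0,8],[0,0,0],50],[[0,0,30],[0,0,0],50],[[0,0,60],[0,0,0],50],[[0,0,90],[0,0,0],50],[[-5,5,107],[0,0,0],50],[[-20,20,111],[0,0,0],50]]'

```text
time_s: 14.15
eef_pos: [0.5936, 0.1022, 0.2507]
ee_rot: [3.082, 0.604, 0.007]
contact_force: [-0.2, -0.2, -0.9]
width: 0.0501
```

>>> move_arm --moves '[[[-25,25,0],[0,0,0],50],[[-53,54,0],[0,0,0],50],[[-82,83,0],[0,0,0],50],[[-110,112,0],[0,0,0],50],[[-138,140,0],[0,0,0],50],[[-167,169,0],[0,0,0],50],[[-187,190,0],[0,0,0],50],[[-197,200,-10],[0,0,0],50],[[-198,200,-40],[0,0,0],50],[[-198,200,-70],[0,0,0],50]]'

```text
time_s: 15.15
eef_pos: [0.3913, 0.3036, 0.1773]
ee_rot: [3.08, 0.615, -0.001]
contact_force: [0.2, -0.0, -0.3]
width: 0.0504
```

>>> move_arm --moves '[[[0,0,-20],[0,0,0],50],[[0,0,-40],[0,0,0],50],[[0,0,-40],[0,0,0],50],[[0,0,-40],[0,0,0],50]]'

```text
time_s: 15.55
eef_pos: [0.3926, 0.303, 0.1382]
ee_rot: [3.081, 0.612, -0.003]
contact_force: [0.1, 0.6, -0.2]
width: 0.0502
```

```bash
python3 w.py w7
```

```text
15.55 [0.3926 0.303  0.1382] [ 3.0808  0.6124 -0.0027] [-0.2241  0.3452 -0.6265  2.0117  0.2628  0.8655 -2.1733] 0.050204156720283166 [ 0.1284  0.6232 -0.1696] maxv 0.031315671072051174
```

View pics/w7.png

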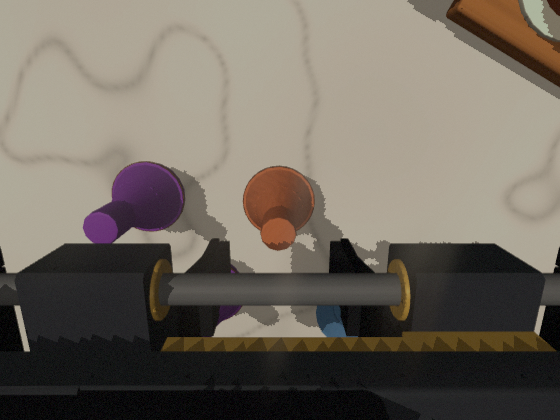

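Run:
```python
from h import *
from rig import manip
P=np.load("pics/w7.npy");i=manip.camera_info("wrist")
print(cast(i,(278.5,231.5),.104,P))
```

```text
[0.3953 0.3037 0.104 ]
```

Shift (+2,+1), and go down to TCP z of about 0.083.

>>> move_arm --moves '[[[2,1,-20],[0,0,0],50],[[2,1,-40],[0,0,0],45],[[2,1,-54],[0,0,0],40],[[2,1,-55],[0,0,0],40],[[2,1,-55],[0,0,0],0],[[2,1,-55],[0,0,0],0],[[2,1,-55],[0,0,0],0],[[2,1,-55],[0,0,0],0],[[2,1,-55],[0,0,0],0],[[2,1,-55],[0,0,0],0]]'

```text
time_s: 16.6
eef_pos: [0.3966, 0.3047, 0.0843]
ee_rot: [-3.081, -0.61, -0.002]
contact_force: [0.0, 0.9, 5.3]
width: 0.0215
```

>>> move_arm --moves '[[[0,0,5],[0,0,0],0],[[0,0,20],[0,0,0],0],[[0,0,50],[0,0,0],0],[[0,0,85],[0,0,0],0],[[0,0,120],[0,0,0],0],[[0,0,155],[0,0,0],0],[[0,0,180],[0,0,0],0],[[8,-12,188],[0,0,0],0],[[26,-39,188],[0,0,0],0],[[48,-72,188],[0,0,0],0]]'

```text
time_s: 17.6
eef_pos: [0.4434, 0.2318, 0.2718]
ee_rot: [3.08, 0.616, -0.0]
contact_force: [0.9, 0.3, -1.6]
width: 0.0216
```

>>> move_arm --moves '[[[22,-33,0],[0,0,0],0],[[44,-66,0],[0,0,0],0],[[66,-99,0],[0,0,0],0],[[88,-132,0],[0,0,0],0],[[110,-165,0],[0,0,0],0],[[132,-198,0],[0,0,0],0],[[150,-225,0],[0,0,0],0],[[159,-238,0],[0,0,0],0],[[161,-240,0],[0,0,0],0],[[161,-240,-10],[0,0,0],0]]'

```text
time_s: 18.6
eef_pos: [0.6054, -0.0065, 0.2622]
ee_rot: [-3.081, -0.612, -0.003]
contact_force: [-0.0, 1.1, -1.4]
width: 0.0214
```

>>> move_arm --moves '[[[0,0,-30],[0,0,0],0],[[0,0,-60],[0,0,0],0],[[0,0,-90],[0,0,0],0],[[0,0,-110],[0,0,0],0],[[0,0,-125],[0,0,0],0],[[0,0,-130],[0,0,0],0],[[0,0,-133],[0,0,0],0],[[0,0,-134],[0,0,0],0]]'

```text
time_s: 19.4
eef_pos: [0.6056, -0.0076, 0.1283]
ee_rot: [3.082, 0.611, 0.002]
contact_force: [0.3, 0.6, -1.1]
width: 0.0211
```

```bash
python3 w.py w8
```

```text
19.4 [ 0.6056 -0.0076  0.1283] [3.0815 0.6108 0.0023] [ 0.2545  0.4867 -0.4191  1.7822  0.2413  0.9219 -1.4475] 0.021103545995732432 [ 0.2668  0.5716 -1.0598] maxv 0.016142319750719093
```

View pics/w8.png

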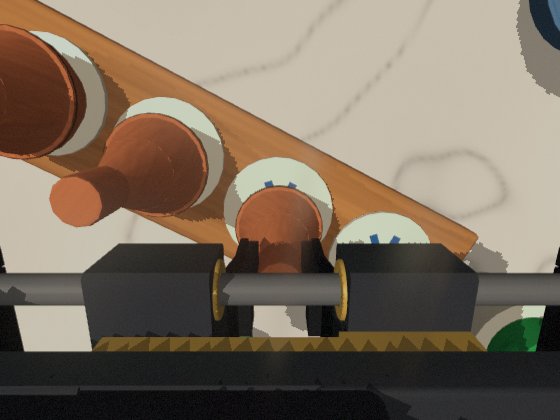

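>>> move_arm --moves '[[[0,0,-3],[0,0,0],0],[[0,0,-6],[0,0,0],0],[[0,0,-8],[0,0,0],0],[[0,0,-9],[0,0,0],0],[[0,0,-9],[0,0,0],0]]'

```text
time_s: 19.95
eef_pos: [0.6056, -0.008, 0.1194]
ee_rot: [3.082, 0.61, 0.001]
contact_force: [-0.0, 0.8, 4.4]
width: 0.0213
```

>>> move_arm --moves '[[[0,0,0],[0,0,0],25],[[0,0,0],[0,0,0],35],[[0,0,0],[0,0,0],50],[[0,0,0],[0,0,0],50],[[0,0,8],[0,0,0],50],[[0,0,30],[0,0,0],50],[[0,0,60],[0,0,0],50],[[0,0,90],[0,0,0],50],[[-8,-5,110],[0,0,0],50],[[-25,-15,111],[0,0,0],50]]'

```text
time_s: 20.95
eef_pos: [0.5828, -0.0218, 0.2336]
ee_rot: [3.081, 0.612, 0.013]
contact_force: [-0.8, -0.5, -0.3]
width: 0.0497
```

>>> move_arm --moves '[[[-30,-18,0],[0,0,0],50],[[-60,-37,0],[0,0,0],50],[[-90,-55,0],[0,0,0],50],[[-120,-74,0],[0,0,0],50],[[-145,-90,0],[0,0,0],50],[[-160,-99,0],[0,0,0],50],[[-163,-101,-10],[0,0,0],50],[[-163,-101,-40],[0,0,0],50],[[-163,-101,-70],[0,0,0],50],[[-163,-101,-100],[0,0,0],50]]'

```text
time_s: 21.95
eef_pos: [0.4181, -0.1234, 0.1285]
ee_rot: [3.081, 0.612, 0.003]
contact_force: [0.8, -0.8, -0.7]
width: 0.0499
```

>>> move_arm --moves '[[[0,0,-10],[0,0,0],50],[[0,0,-10],[0,0,0],50],[[0,0,-10],[0,0,0],50]]'

```text
time_s: 22.25
eef_pos: [0.4184, -0.1239, 0.1203]
ee_rot: [3.081, 0.611, 0.003]
contact_force: [0.2, 0.9, 0.3]
width: 0.0498
```

```bash
python3 w.py w9
```

```text
22.25 [ 0.4184 -0.1239  0.1203] [3.0812 0.6109 0.0025] [ 0.5388  0.2414 -0.3958  2.1658  0.1346  0.7553 -1.1241] 0.049819842772771544 [0.2103 0.8838 0.2835] maxv 0.019344729930087883
```

View pics/w9.png

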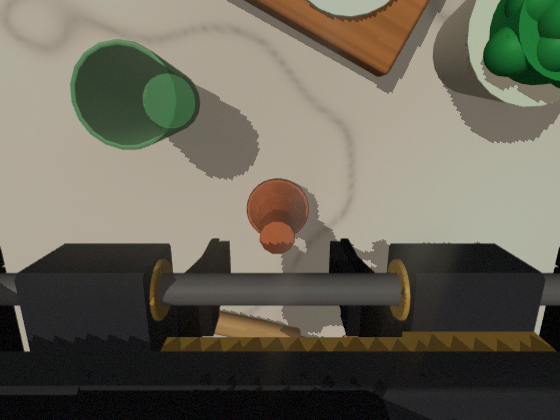

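>>> move_arm --moves '[[[0,0,-20],[0,0,0],50],[[0,0,-40],[0,0,0],45],[[0,0,-54],[0,0,0],40],[[0,0,-55],[0,0,0],40],[[0,0,-55],[0,0,0],0],[[0,0,-55],[0,0,0],0],[[0,0,-55],[0,0,0],0],[[0,0,-55],[0,0,0],0],[[0,0,-55],[0,0,0],0],[[0,0,-55],[0,0,0],0]]'

```text
time_s: 23.3
eef_pos: [0.418, -0.1242, 0.0653]
ee_rot: [3.081, 0.61, 0.003]
contact_force: [-1.3, 0.8, 6.5]
width: 0.021
```

>>> move_arm --moves '[[[0,0,5],[0,0,0],0],[[0,0,20],[0,0,0],0],[[0,0,50],[0,0,0],0],[[0,0,80],[0,0,0],0],[[5,1,95],[0,0,0],0],[[25,3,95],[0,0,0],0],[[55,7,95],[0,0,0],0],[[90,12,95],[0,0,0],0],[[125,17,95],[0,0,0],0],[[155,21,95],[0,0,0],0]]'

```text
time_s: 24.3
eef_pos: [0.5734, -0.1027, 0.1594]
ee_rot: [-3.081, -0.61, 0.001]
contact_force: [0.6, -0.6, -0.1]
width: 0.0211
```

>>> move_arm --moves '[[[16,2,0],[0,0,0],0],[[22,3,0],[0,0,0],0],[[23,3,-5],[0,0,0],0],[[23,3,-20],[0,0,0],0],[[23,3,-35],[0,0,0],0],[[23,3,-45],[0,0,0],0],[[23,3,-51],[0,0,0],0],[[23,3,-52],[0,0,0],0]]'

```text
time_s: 25.1
eef_pos: [0.5943, -0.1002, 0.1064]
ee_rot: [-3.081, -0.61, 0.003]
contact_force: [-0.1, -0.4, -0.6]
width: 0.0216
```

```bash
python3 w.py w10
```

```text
25.1 [ 0.5943 -0.1002  0.1064] [-3.0813 -0.6097  0.0031] [ 0.3773  0.5043 -0.3768  1.8056  0.2331  0.8775 -1.2872] 0.021560177631573422 [-0.1232 -0.4293 -0.5515] maxv 0.015196672967710908
```

View pics/w10.png

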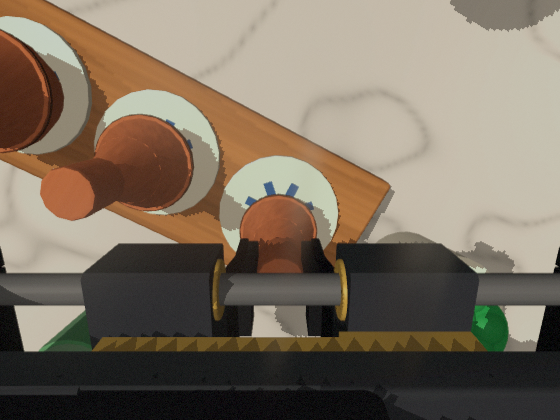

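>>> move_arm --moves '[[[2,1,-2],[0,0,0],0],[[2,1,-4],[0,0,0],0],[[2,1,-5],[0,0,0],0],[[2,1,-6],[0,0,0],0],[[2,1,-6],[0,0,0],0]]'

```text
time_s: 25.65
eef_pos: [0.5971, -0.0991, 0.1015]
ee_rot: [3.082, 0.61, -0.0]
contact_force: [0.4, 0.5, -1.0]
width: 0.0213
```

>>> move_arm --moves '[[[0,0,-1],[0,0,0],0],[[0,0,-1],[0,0,0],0],[[0,0,-1],[0,0,0],0]]'

```text
time_s: 25.95
eef_pos: [0.5972, -0.0991, 0.1006]
ee_rot: [3.082, 0.61, 0.0]
contact_force: [0.1, 1.0, -1.2]
width: 0.0211
```

>>> move_arm --moves '[[[0,0,-1],[0,0,0],0],[[0,0,-1],[0,0,0],0],[[0,0,-1],[0,0,0],0]]'

```text
time_s: 26.25
eef_pos: [0.5976, -0.0989, 0.1004]
ee_rot: [3.081, 0.61, 0.002]
contact_force: [-1.6, 1.3, 5.9]
width: 0.0213
```

>>> move_arm --moves '[[[0,0,0],[0,0,0],25],[[0,0,0],[0,0,0],35],[[0,0,0],[0,0,0],50],[[0,0,0],[0,0,0],50],[[0,0,8],[0,0,0],50],[[0,0,30],[0,0,0],50],[[0,0,65],[0,0,0],50],[[0,0,100],[0,0,0],50],[[-5,0,130],[0,0,0],50],[[-25,0,150],[0,0,0],50]]'

```text
time_s: 27.25
eef_pos: [0.5741, -0.0988, 0.2527]
ee_rot: [3.081, 0.611, 0.008]
contact_force: [-0.5, -0.3, -0.6]
width: 0.0501
```

>>> move_arm --moves '[[[-30,-15,0],[0,0,0],50],[[-60,-30,0],[0,0,0],50],[[-90,-45,0],[0,0,0],50],[[-120,-60,0],[0,0,0],50],[[-140,-70,0],[0,0,0],50],[[-150,-80,0],[0,0,0],50],[[-150,-80,0],[0,0,0],50]]'

```text
time_s: 27.95
eef_pos: [0.4208, -0.1806, 0.2502]
ee_rot: [3.082, 0.604, -0.0]
contact_force: [0.6, 0.2, 0.9]
width: 0.05
```

Run:
```python
from w import *
im=manip.snapshot("top");cv2.imwrite("pics/t11.png",im[:,:,::-1])
cv2.imwrite("pics/t11z.png",cv2.resize(im[120:260,130:430,::-1],None,fx=2.6,fy=2.6,interpolation=cv2.INTER_CUBIC))
im=manip.snapshot("scene");cv2.imwrite("pics/s11.png",im[:,:,::-1])
```

```text
(no output)
```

View pics/t11z.png

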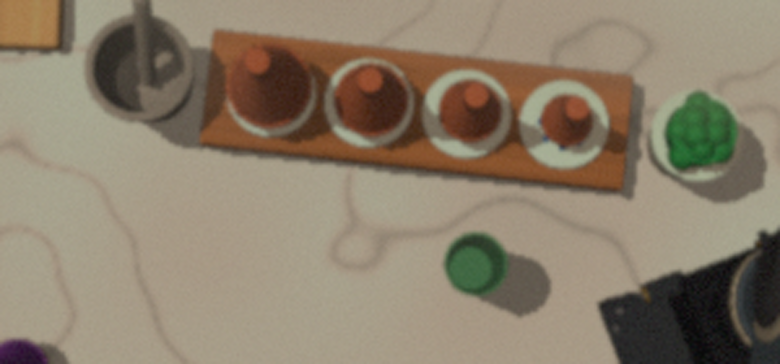

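View pics/s11.png

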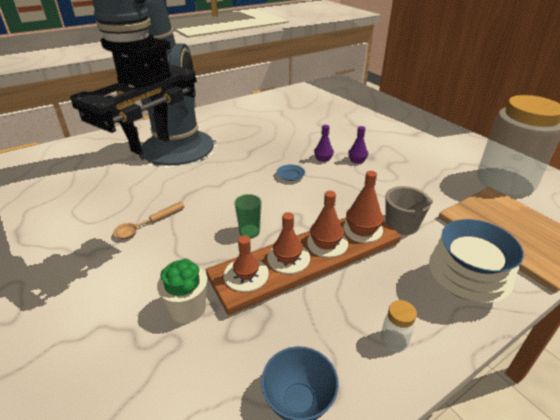

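Run:
```python
from h import *
from rig import manip
it=manip.camera_info("top");isc=manip.camera_info("scene")
T={'d':((257,60),.175,(.6192,.1766)),'c':((371,79),.157,(.6116,.0847)),'b':((476,95),.139,(.6035,-.0068)),'a':((577,108),.121,(.5955,-.0985))}
S={'d':((371,175),(.6222,.1754)),'c':((330,195),(.6142,.0837)),'b':((288.5,216),(.6063,-.0077)),'a':((244.5,239.5),(.5985,-.0993))}
for k in T:
    p,h,t=T[k]; uv=(130+(p[0]+.5)/2.6-.5,120+(p[1]+.5)/2.6-.5)
    print(k,1e3*(cast(it,uv,h)[:2]-t),1e3*(cast(isc,S[k][0],h)[:2]-S[k][1]))
print(manip.sense()["time_s"],manip.sense()["joint_velocities"])
```

```text
d [ 0.511 -1.157] [ 2.8039 -4.8   ]
c [-1.9454 -3.5606] [ 0.0371 -4.2568]
b [-1.9631 -1.8982] [-1.3964 -0.1594]
a [0.0802 0.4404] [-0.1544  3.0316]
28.05 [-0.0143  0.0129 -0.0127 -0.0063  0.0003 -0.0016  0.0011]
```

All are within about 5 mm, against a tolerance of 13 mm. The arm is clear, so I'm handing the job in.

```bash
python3 -c "
from rig import manip
print(manip.job_done())"
```

```text
the job is handed in; nothing more can be done
None
```

I set the four tagines on the tiles in height order and handed the job in at about 28 s of the 104 s allowed. Counting from the mortar end, they stand as tagine_d on seat_1, tagine_c on seat_2, tagine_b on seat_3 and tagine_a on seat_4. Each was gripped by its knob and lowered until the wrist felt contact before I let go.

- **Centring:** in the last top and scene views the knob tops lie within about 6 mm of their tile centres, against the 13 mm limit. The two views disagree with each other by up to about 4 mm.
- **Standing and clear:** all four look upright, with their feet on the tiles. The arm was well clear and nearly still.
- **Tea glass and mortar:** both look to be where they started. I judged that by eye and did not measure it.

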